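# Lift a specimen tile from its drying tray with a spatula and load it on the imaging stand

## Task

Slide the spatula under the white specimen tile in the drying tray, lift the tile out on the blade without touching it with the fingers, and set it down on the slotted saddle block, centred and lying along the slot, then draw the spatula out. Lay the spatula flat on the bench, take the tile off the saddle by its long edges with the fingers, and lower it (do not drop it) onto the raised pad of the imaging stand, centred and lengthwise along the pad. Never let the tile touch the bench, and leave the vial, dish and cup where they stand.

Things in the scene. Friction and masses are not known exactly. Their poses are not given: they have to be found in the camera images.
- tile_center (a point): centre of the specimen tile: a white ceramic slab 110 x 64 x 10 mm (x along its length, y across, z up), about 0.15 kg, three small brown specimens on its top. It starts lying on the tray's two ribs, lengthwise along them, about 4 mm free on each side between tray walls that rise 8 mm above its top, so fingers cannot get at its edges there.
- tray_seat (a point): point in the drying tray midway between its two ribs, at the height of the rib tops, 26 mm above the bench; the tile's underside starts at this height, its centre within about 5 mm of this point. x points along the ribs from the tray's open end (-x, 63 mm from this point) to its closed rear wall (+x); z up.
- saddle_seat (a point): centre of the top of the aluminium saddle block, 40 mm above the bench; x along its slot, y across, z up. The tile rests on the two cheeks of the block, lengthwise along the slot, bridging it and overhanging the block by 5 mm on each long side; its centre is then 5 mm above this point.
- stand_seat (a point): centre of the top of the imaging stand's solid raised dark steel pad, 50 mm above the bench: pad 100 mm long (its x), 46 mm wide (y), standing 20 mm proud of a fixed grey platform 150 x 125 mm. The tile, seated, overhangs the pad all round; its centre is then 5 mm above this point.
- spatula_grip (a point): grip point of the spatula, inside its wooden handle: x points to the blade, z up; 24 mm above the underside of the blade. The handle is a straight bar 16 mm wide (y) and 20 mm high, its underside 14 mm above that of the blade, from 42 mm ahead to 78 mm behind this point. The spatula starts lying on the bench; this point is then 24 mm above it.
- spatula_tip (a point): middle of the front edge of the spatula's blade, 155 mm ahead of the grip point, half-way up the 3 mm blade (1.5 mm above its underside).
- tile: the specimen tile; origin at the centre of its underside
- spatula: the spatula, 0.14 kg; origin 24 mm straight below the grip point. Steel blade 32 mm wide, 3 mm thick, flat, from 55 to 155 mm ahead of the grip point; a sloping neck reaches its top 62 mm ahead. A heel 62 to 74 mm behind the grip point reaches down to the blade's level: the spatula stands level on blade and heel. Centre of mass about 60 mm ahead of the grip point.
- saddle: the fixed aluminium saddle block: a U-channel 80 mm long (x), 54 mm wide (y), 40 mm high, with two upright cheeks 5 mm thick and between them a slot 44 mm wide and 24 mm deep, open at both ends; origin at the centre of its underside, on the bench.
- tray: the fixed grey drying tray, 126 mm long (x), 82 mm wide (y), 44 mm high at its side walls and rear wall, open at its -x end; origin at the centre of its underside. The clear channel between its ribs is 46 mm wide, its floor 4 mm above the bench, so 22 mm high under the tile.
- vial: bystander: amber glass jar with a black cap, 32 mm across, 75 mm high; origin at the centre of its underside
- dish: bystander: closed glass dish, 96 mm across, 18 mm high; origin at the centre of its underside
- cup: bystander: open white square cup 50 x 50 x 55 mm; origin at the centre of its underside
Things that resemble listed ones, but are neither listed nor needed, are in the scene too. There is more than one size of the tile; the job needs the smallest.

How it is judged:
By the outcome, as a careful person would: the job done as asked, in the order asked, and still so for the second after the job is handed in, with the robot touching nothing.
It also fails if it takes over 72 s, if anything falls off the work surface, if the arm or the gripper's body presses on something with over 40 N, if the wrist force passes 120 N, or if a joint passes its speed limit or range.

## Robot

A 6-joint arm with a two-finger parallel gripper is mounted at the origin on the work surface. World frame = base frame: x ahead of the robot, y to its left, z up, the work surface at z = 0. Lengths are in m, angles in rad, forces in N, time in s.
With the tool pointing down it reaches from about 0.275 to 0.875 m from the base axis. Payload 12.5 kg.
Tool frame: the origin (TCP) lies at the very end of the fingers, on their centre line; the grasp point (between the pads) lies 19 mm behind it; z points along the fingers, y is the direction in which the jaws open and shut (so a half turn about z gives the same grasp; the last joint's range is limited). The gripper opens to 85 mm and grips with 20 to 120 N. Pads are 22 mm wide; open, the fingers measure 114 mm over their backs; the gripper's body (76 mm by 85 mm) begins 54 mm behind the grasp point. The pads swing forward as they close: fully open they stand 13 mm farther back than shut.
Start: joints at [-1.199, 0.351, 1.652, -0, 1.139, -0.085], TCP at [0.243, -0.494, 0.231] pointing down, gripper open.
Joint ranges: [-2.75, 2.75], [-0.79, 2.1], [0.01, 2.65], [-1.57, 4.71], [0.07, 3.14], [-2.87, 2.87]. Speed limits (rad/s): [2.22, 2.22, 2.79, 3.14, 3.14, 3.14].

## Interface

Orientations are given as a unit quaternion [x, y, z, w].
In Python, from plant import manip, planner, sensors, vision, nets gives the robot as it stands. Calls block until the motion is done:
- manip.move_to(position, orientation): joint-space move of the TCP to a pose.
- manip.movel(position, rotation=None, max_speed=0.15): straight line of the TCP; rotation=None keeps the orientation; max_speed is the mean speed in m/s.
- manip.goto_joints(angles): joint-space move.
- manip.move_gripper(opening): finger opening in m; the grip force is fixed at half the most; returns when the fingers have stopped.
- manip.pause(seconds).
- planner.ik(position, orientation): joint angles nearest the present ones, or None.
- sensors.state(): the state.
- vision.capture(name): name is "scene" or "top" or "wrist"; returns (picture, depth): 480x640x3 uint8, red, green, blue; 480x640 float32, m along the optical axis (not along the pixel's ray), 0 where there is no reading.
- vision.camera_model(name): a dict with "intrinsics" (3x3 intrinsics, pixels), "position" and "rotation" of the camera in the world; the wrist camera has in their place "hand_eye" (4x4, takes a point from camera to tool coordinates, whose origin is the TCP and whose axes are the flange's). Camera axes: x right, y down, z forward; pixel columns grow to the right and rows downward; lengths in m; the calibration is good to about 2 mm. A picture is of the moment at which its call begins: read the wrist's pose just before it. camera_model takes no time and is no camera call.
A pose or a line that the arm cannot do raises manip.PlanningError and nothing moves.
- manip.job_done(): hands the job in, once; it reports no verdict.
Trained networks look in the newest picture that a camera, given by its name, has taken for a name from the list of things; names that differ only in an ending like _2 or _b are one class to them, and where a whole thing is asked for, a point or a joint stands for the part that bears it (a point fixed in the world has none). Each returns a list of dicts, best first, with "p" (0 to 1); they miss things now and then, are a little off and sometimes report something else, mostly with a low value. They report only what shows in the picture. A call takes as long as a camera call. They do not tell look-alikes from the thing itself.
- nets.look_for(query, camera): "xyz" ([x, y, z] in m, in world coordinates, good to about 4 mm: the middle of the surface that is visible of it).
The state is a dict: "time_s": time; "qpos": joint angles; "dq": joint speeds; "joint_torque": joint torques, N m; "position": TCP position; "tcp_rot": TCP orientation; "ft_force": force on the tool from outside, world axes, zero at the start; "moment": the same for the moment, N m; "gripper_width": finger opening in m.
Only numpy, scipy, OpenCV 4.12 (cv2) and the standard library are available. Lean on these libraries where they do the work, as an engineer would, in place of code of your own. Each camera call takes 0.05 s, during which the arm holds its last target.

## Working session

There is one attempt and no reset: what is moved stays moved. The work goes in short steps, each a Python script; the robot and the scene stay as the last script left them, time stands still between calls to the robot, and variables do not carry over. Pictures are saved under pics/ and viewed, and the job is handed in when it is done.

```bash
ls; mkdir -p pics; python3 - <<'E'
from plant import manip, planner, sensors, vision, nets
import cv2,numpy as np
for n in ["scene","top","wrist"]:
    p,d=vision.capture(n)
    cv2.imwrite(f"pics/{n}0.png",p[:,:,::-1]); np.save(f"pics/{n}0d.npy",d)
    print(n,vision.camera_model(n))
for q in ["tile","tray","saddle","stand_seat","spatula","spatula_grip","spatula_tip","vial","dish","cup"]:
    for c in ["top","scene"]:
        r=nets.look_for(q,c)
        print(q,c,[(np.round(a["xyz"],3).tolist(),round(a["p"],2)) for a in r[:4]])
s=sensors.state();print(s)
E
```

```text
pics
scene {'intrinsics': array([[451.57389005,   0.        , 322.83123568],
       [  0.        , 451.57389005, 242.21584278],
       [  0.        ,   0.        ,   1.        ]]), 'position': array([ 1.32339751, -0.33158487,  0.84098975]), 'rotation': array([ 0.73723867,  0.54206666, -0.23123979, -0.33041042])}
top {'intrinsics': array([[496.03079043,   0.        , 327.86931884],
       [  0.        , 496.03079043, 239.49709738],
       [  0.        ,   0.        ,   1.        ]]), 'position': array([ 0.32916373, -0.0736473 ,  1.15947431]), 'rotation': array([ 0.7129657 , -0.69417567,  0.06888282, -0.07109999])}
wrist {'intrinsics': array([[342.67819138,   0.        , 317.77592205],
       [  0.        , 342.67819138, 240.98097541],
       [  0.        ,   0.        ,   1.        ]]), 'hand_eye': array([[-1.59971926e-04, -9.58658959e-01, -2.84557508e-01,
         7.19769480e-02],
       [ 9.99999682e-01, -3.75511199e-04,  7.02899393e-04,
         5.41484405e-05],
       [-7.80695331e-04, -2.84557306e-01,  9.58658714e-01,
        -1.43566142e-01],
       [ 0.00000000e+00,  0.00000000
[... 1267 characters left out ...]
074, 0.032], 0.94)]
{'time_s': 1.15, 'qpos': array([-1.19857933e+00,  3.50667211e-01,  1.65182962e+00,  7.58832038e-06,
        1.13911039e+00, -8.45966495e-02]), 'dq': array([ 0.00318326, -0.000275  , -0.00165074,  0.00050852, -0.00077136,
        0.00089991]), 'joint_torque': array([-1.65579411e-03, -5.06051016e+01, -2.91648048e+01, -2.41400121e-04,
        7.47073573e-04,  3.44776640e-05]), 'position': array([ 0.24261514, -0.4935633 ,  0.23129625]), 'tcp_rot': array([ 9.74028727e-01,  2.26424467e-01,  2.36688473e-06, -7.70070826e-06]), 'ft_force': array([ 0.20002011, -0.20530404, -0.28923557]), 'moment': array([-0.05805732, -0.01612741,  0.01984391]), 'gripper_width': 0.08555561735461083}
```

View pics/top0.png

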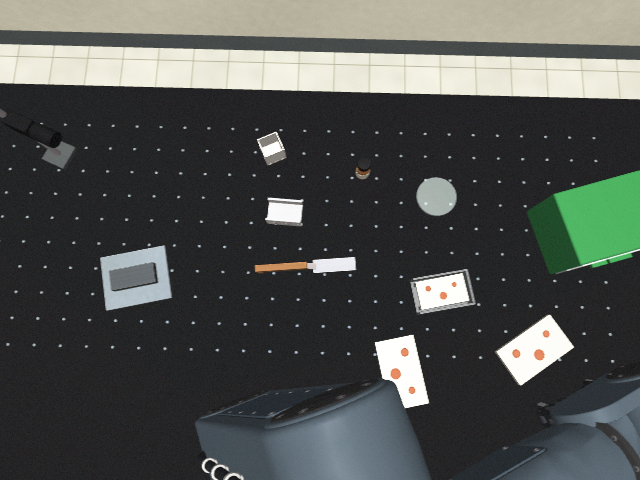

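View pics/scene0.png

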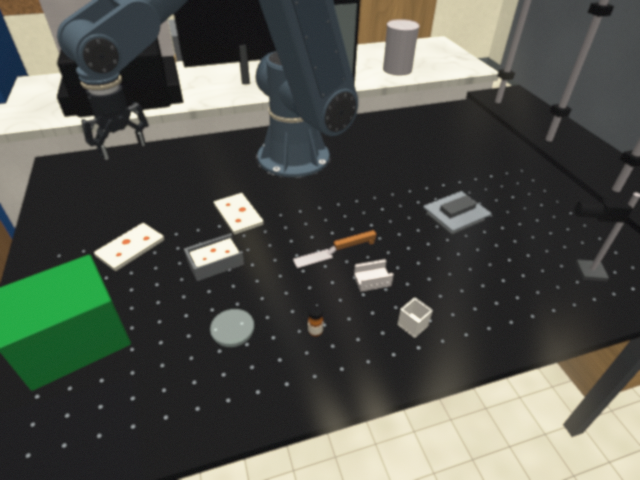

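The scene is clear. In the top view the tray, at (442,291), has its open end facing left (+y). The spatula, at (305,265), has its blade pointing right (-y), and the saddle slot, at (284,212), runs left to right. Next I'll take wrist close-ups.

```bash
cat > h.py <<'E'
from plant import manip, planner, sensors, vision, nets
import cv2,numpy as np
from scipy.spatial.transform import Rotation as R
def qd(a): return np.array([np.cos(a/2),np.sin(a/2),0,0])   # tool down, tool x at world angle a
def snap(name):
    """wrist picture -> rgb, world xyz per pixel"""
    s=sensors.state(); p,d=vision.capture("wrist"); m=vision.camera_model("wrist")
    K=m["intrinsics"];H=m["hand_eye"]
    v,u=np.mgrid[:480,:640]
    c=np.stack([(u-K[0,2])/K[0,0]*d,(v-K[1,2])/K[1,1]*d,d],-1)
    t=c@H[:3,:3].T+H[:3,3]
    w=t@R.from_quat(s["tcp_rot"]).as_matrix().T+s["position"]
    w[d==0]=np.nan
    cv2.imwrite(f"pics/{name}.png",p[:,:,::-1]); np.savez(f"pics/{name}.npz",p=p,w=w)
    return p,w
def st(m=""):
    s=sensors.state(); print(m,"t",round(s["time_s"],2),"pos",np.round(s["position"],4),"F",np.round(s["ft_force"],1),"M",np.round(s["moment"],2),"g",round(s["gripper_width"],4)); return s
E
python3 - <<'E'
from h import *
for n,pos in [("wtray",[.44,-.33,.18]),("wstand",[.46,.36,.18]),("wsad",[.57,0.0,.20])]:
    manip.move_to(pos,qd(np.pi/2)); snap(n); st(n)
E
```

```text
wtray t 2.23 pos [ 0.4395 -0.331   0.1803] F [ 0.1 -0.8  1. ] M [-0.03  0.02  0.03] g 0.0853
wstand t 4.72 pos [0.4604 0.3594 0.18  ] F [-0.1  0.5  0.2] M [0.04 0.   0.01] g 0.0852
wsad t 6.18 pos [0.5699 0.0011 0.1999] F [0.9 0.4 0. ] M [ 0.02 -0.01  0.05] g 0.0854
```

View pics/wtray.png

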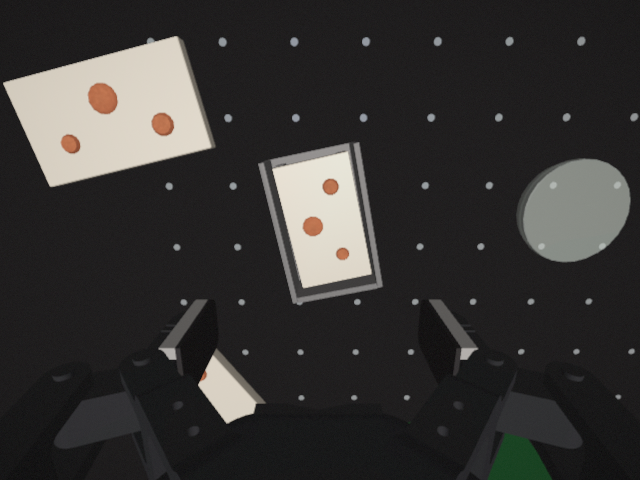

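View pics/wsad.png

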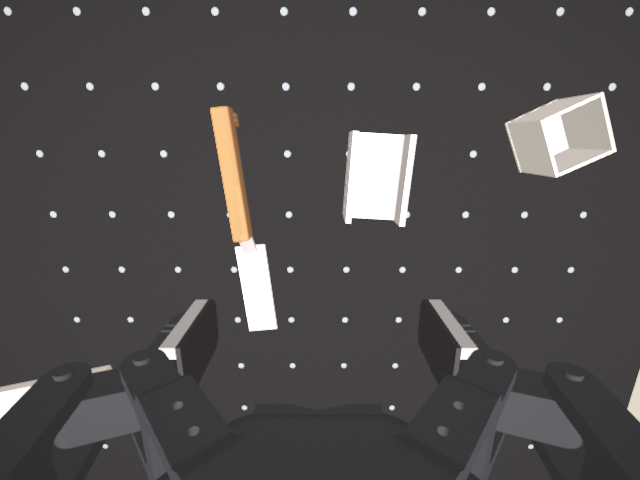

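View pics/wstand.png

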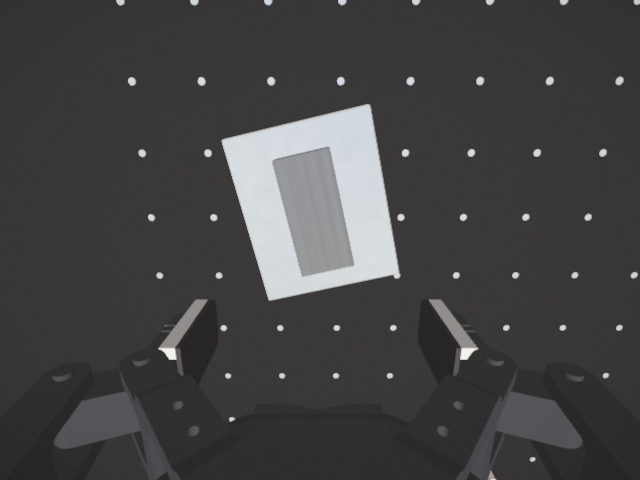

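```bash
python3 - <<'E'
import numpy as np,cv2
def L(n): 
    z=np.load(f"pics/{n}.npz"); return z["p"],z["w"]
def rect(w,m):
    m=cv2.morphologyEx(m.astype(np.uint8),cv2.MORPH_OPEN,np.ones((2,2)))
    n,l,s,c=cv2.connectedComponentsWithStats(m)
    for i in np.argsort(-s[1:,4])[:4]+1:
        q=w[l==i]; 
        if len(q)<60: continue
        (c,wh,a)=cv2.minAreaRect((q[:,:2]*1000).astype(np.float32))
        print("  n",len(q),"c",np.round(c,1),"wh",np.round(wh,1),"ang",round(a,1),"z med",round(np.median(q[:,2])*1000,1), "px",np.round(np.argwhere(l==i).mean(0)))
def roi(w,b): return (w[...,0]>b[0])&(w[...,0]<b[1])&(w[...,1]>b[2])&(w[...,1]<b[3])
p,w=L("wtray"); z=w[...,2]*1000; r=roi(w,(.36,.53,-.43,-.24)); hsv=cv2.cvtColor(p,cv2.COLOR_RGB2HSV)
bench=r&(z<8); print("bench z",np.nanmedian(w[...,2][roi(w,(.3,.6,-.45,-.1))])*1000)
print("tray walls"); rect(w,r&(z>40)&(z<50)); print("tile"); rect(w,r&(z>31)&(z<40)); print("tray all"); rect(w,r&(z>8))
# profile along tray
for a in [-.255,-.26,-.265,-.27,-.275,-.28,-.38,-.385,-.39,-.395,-.4,-.405]:
    m=r&(abs(w[...,1]-a)<.002)&(abs(w[...,0]-.44+ (a+.33)*0.1)<.03); print(a,np.round(np.nanpercentile(z[m],[10,50,90]),1))
p,w=L("wsad"); z=w[...,2]*1000
print("bench",np.nanmedian(z[roi(w,(.55,.57,-.1,.1))]))
r=roi(w,(.56,.69,-.05,.12))
print("saddle cheeks"); rect(w,r&(z>36)&(z<45)); print("saddle all"); rect(w,r&(z>10))
r=roi(w,(.43,.55,-.2,.15))
print("handle"); rect(w,r&(z>26)&(z<40)); hsv=cv2.cvtColor(p,cv2.COLOR_RGB2HSV)
print("handle color"); rect(w,r&(hsv[...,1]>90)&(hsv[...,2]>60))
print("blade"); rect(w,r&(hsv[...,1]<60)&(hsv[...,2]>180)&(w[...,1]<-.045))
p,w=L("wstand"); z=w[...,2]*1000; r=roi(w,(.34,.58,.24,.5))
print("bench",np.nanmedian(z[roi(w,(.55,.6,.3,.4))]))
print("pad"); rect(w,r&(z>45)&(z<56)); print("plat"); rect(w,r&(z>20))
E
```

```text
bench z 2.6860027145917673
tray walls
  n 2484 c [ 446.1 -341.9] wh [ 93.8 148.1] ang 11.5 z med nan px [239. 327.]
tile
  n 9161 c [ 446.3 -330.6] wh [ 66.6 114.9] ang 11.8 z med nan px [219. 324.]
  n 310 c [ 455.6 -387. ] wh [72.5  3.3] ang 13.3 z med 38.3 px [287. 336.]
tray all
  n 63292 c [ 428.4 -455.7] wh [633.2 288.5] ang 12.0 z med nan px [418. 319.]
  n 13457 c [ 444.8 -341.5] wh [ 92.6 146.5] ang 12.0 z med nan px [225. 324.]
-0.255 [-0.1  0.9  1.9]
-0.26 [-0.   0.9  1.8]
-0.265 [-0.   1.1  4.9]
-0.27 [ 0.6  4.8 37. ]
-0.275 [ 4.3 36.  37.5]
-0.28 [33.9 36.8 37.7]
-0.38 [33.4 36.7 37.9]
-0.385 [26.2 36.9 44.9]
-0.39 [27.  40.7 45.3]
-0.395 [19.2 44.2 45.3]
-0.4 [43.8 44.4 45.4]
-0.405 nan
bench 282.3561532983397
saddle cheeks
  n 650 c [653.6  32.3] wh [90.2 17.7] ang 86.6 z med nan px [180. 408.]
  n 576 c [600.7  34.9] wh [89.2  8.6] ang 87.1 z med nan px [177. 352.]
saddle all
  n 34967 c [ 690.2 -169.5] wh [187.5 422.5] ang 55.1 z med nan px [420. 465.]
  n 5653 c [629.1  33.5] wh [89.3 65.6] ang 86.2 z med nan px [176. 379.]
handle
  n 2645 c [492.1  34.9] wh [ 22.8 129.7] ang 1.3 z med nan px [173. 231.]
handle color
  n 3026 c [492.1  34. ] wh [ 23.1 130.3] ang 1.3 z med nan px [172. 232.]
blade
  n 2204 c [505.1 -90.7] wh [32.5 91.2] ang 5.2 z med nan px [294. 258.]
bench 1.0790265695797552
pad
  n 6806 c [nan nan] wh [0. 0.] ang 0.0 z med nan px [211. 315.]
plat
  n 63321 c [448.9 234.5] wh [631.3 286.5] ang 12.1 z med nan px [418. 319.]
  n 24326 c [458.8 365.8] wh [135.5 163.3] ang 12.6 z med nan px [202. 315.]
  return np.nanmean(a, axis, out=out, keepdims=keepdims)
```

```bash
cat > crop.py <<'E'
import cv2,numpy as np
def c(n,u0,v0,u1,v1,k):
    p=cv2.imread(f"pics/{n}.png")[v0:v1,u0:u1]; return cv2.resize(p,None,fx=k,fy=k,interpolation=cv2.INTER_CUBIC)
cv2.imwrite("pics/c_tray.png",c("wtray",250,135,400,310,3.4))
cv2.imwrite("pics/c_sad.png",c("wsad",330,115,430,240,4.8))
cv2.imwrite("pics/c_spa.png",c("wsad",190,95,310,345,2.4))
cv2.imwrite("pics/c_sta.png",c("wstand",210,95,410,310,2.7))
a=[cv2.imread(f"pics/{x}.png") for x in ["c_tray","c_sad","c_spa","c_sta"]]
for x in a: print(x.shape)
cv2.imwrite("pics/m1.png",cv2.resize(np.hstack([cv2.copyMakeBorder(x,0,600-x.shape[0],0,0,0) for x in a[:2]]),None,fx=.8,fy=.8))
E
python3 crop.py
```

```text
(595, 510, 3)
(600, 480, 3)
(600, 288, 3)
(580, 540, 3)
```

View pics/c_tray.png

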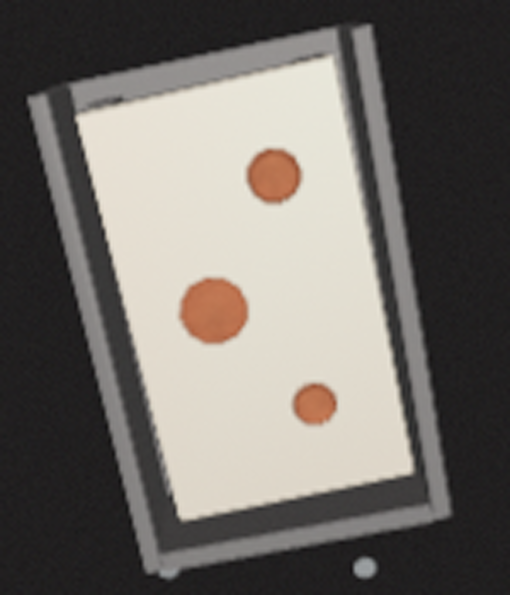

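View pics/c_sad.png

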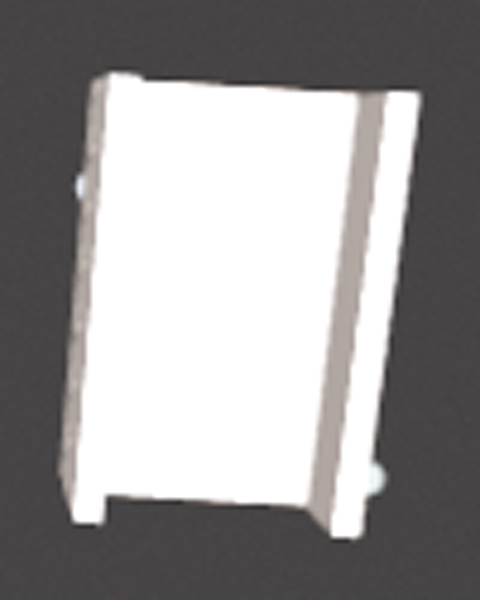

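View pics/c_spa.png

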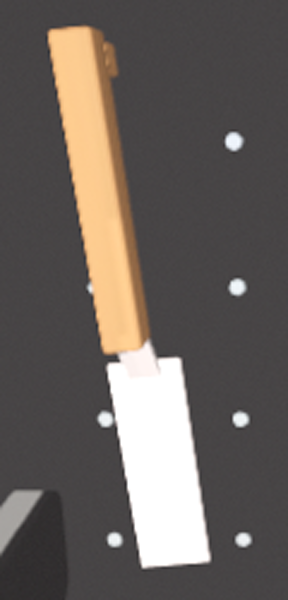

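```bash
cat > pp.py <<'E'
import numpy as np,cv2
from scipy.spatial.transform import Rotation as R
from plant import vision
M=vision.camera_model("wrist"); K=M["intrinsics"];H=M["hand_eye"]
def proj(uv,z,pos,q):
    uv=np.atleast_2d(uv).astype(float); c=np.c_[(uv[:,0]-K[0,2])/K[0,0],(uv[:,1]-K[1,2])/K[1,1],np.ones(len(uv))]
    Rw=R.from_quat(q).as_matrix(); d=c@H[:3,:3].T@Rw.T; o=Rw@H[:3,3]+pos
    return o+d*((z-o[2])/d[:,2])[:,None]
def quad(name,pts,crop,z,pos,q):
    u0,v0,k=crop; P=np.array(pts,float); uv=np.c_[u0+(P[:,0]+.5)/k-.5,v0+(P[:,1]+.5)/k-.5]
    w=proj(uv,z,np.array(pos),q)[:,:2]*1000   # order TL,TR,BR,BL ; image up=+y
    e=[np.linalg.norm(w[i]-w[(i+1)%4]) for i in range(4)]
    ax=(w[2]+w[3]-w[0]-w[1])/2   # pointing image-down
    print(name,"c",np.round(w.mean(0),1),"edges",np.round(e,1),"dir(down) deg",round(np.degrees(np.arctan2(ax[1],ax[0])),2), "sides",[round(np.degrees(np.arctan2(*(b-a)[::-1])),2) for a,b in ((w[0],w[3]),(w[1],w[2]))])
    return w
E
python3 - <<'E'
from pp import *; from h import qd
q=qd(np.pi/2)
T=[.4395,-.331,.1803]; S=[.5699,.0011,.1999]; G=[.4604,.3594,.18]
quad("traywall",[(28,95),(372,25),(452,515),(148,573)],(250,135,3.4),.044,T,q)
quad("tile",[(76,112),(333,55),(414,472),(180,521)],(250,135,3.4),.036,T,q)
quad("saddle",[(107,73),(420,92),(362,538),(73,522)],(330,115,4.8),.040,S,q)
print(quad("blade",[(107,361),(181,357),(210,560),(142,568)],(190,95,2.4),.003,S,q))
print(quad("handle",[(48,31),(95,27),(141,350),(102,352)],(190,95,2.4),.034,S,q))
quad("pad",[(273,160),(329,147),(354,264),(302,276)],(0,0,1),.050,G,q)
quad("plat",[(222,140),(369,105),(399,274),(269,299)],(0,0,1),.030,G,q)
E
```

```text
traywall c [ 444.3 -330.7] edges [ 81.7 125.4  81.4 126.4] dir(down) deg -78.39 sides [np.float64(-78.32), np.float64(-78.45)]
tile c [ 444.5 -328.5] edges [ 63.4 109.8  63.9 110.5] dir(down) deg -77.42 sides [np.float64(-77.55), np.float64(-77.29)]
saddle c [624.   38.5] edges [55.3 81.1 55.2 81.1] dir(down) deg -93.0 sides [np.float64(-92.93), np.float64(-93.06)]
blade c [503.6 -81.9] edges [ 32.2  99.7  32.3 102.1] dir(down) deg -84.75 sides [np.float64(-84.77), np.float64(-84.72)]
[[ 482.92350103  -32.5934431 ]
 [ 515.06566267  -30.8037882 ]
 [ 524.23867238 -130.04608851]
 [ 492.22498239 -134.24054163]]
handle c [491.8  40.2] edges [ 16.7 118.7  15.4 118.3] dir(down) deg -85.2 sides [np.float64(-84.89), np.float64(-85.52)]
[[478.52585723  98.61550434]
 [495.14205245  99.92881979]
 [504.42499486 -18.42121068]
 [489.07018676 -19.22949271]]
pad c [457.9 372.5] edges [44.6 98.5 45.7 99.5] dir(down) deg -77.33 sides [np.float64(-77.66), np.float64(-77.01)]
plat c [458. 372.] edges [122.6 149.1 123.3 147.3] dir(down) deg -77.02 sides [np.float64(-77.16), np.float64(-76.89)]
```

View pics/c_sta.png

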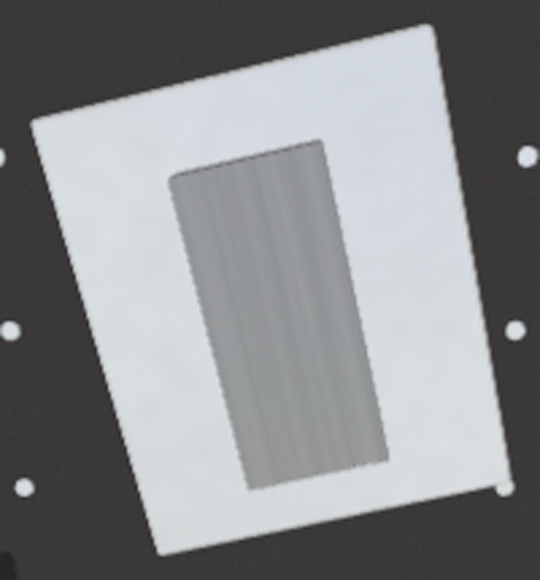

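Measured sizes match the spec (tray 82×126, tile 64×110, saddle 55×81, pad 45×99, blade 32×101). Next I'll grasp the spatula.

```bash
cat > geo.py <<'E'
import numpy as np
def D(a): a=np.radians(a); return np.array([np.cos(a),np.sin(a)])
SP=(np.array([.4940,.0225]),-84.9); TR=(np.array([.4443,-.3307]),-78.3); TI=(np.array([.4445,-.3285]),-77.5)
SA=(np.array([.6240,.0385]),-93.0); ST=(np.array([.4580,.3723]),-77.2)
def tool(a): return np.radians(a+180)  # tool x = -spatula x
E
python3 - <<'E'
from h import *; from geo import *
g=SP[0]+.020*D(SP[1]); q=qd(tool(SP[1]))
manip.move_to([*g,.09],q); manip.movel([*g,.006],max_speed=.1); st("down")
manip.move_gripper(.0); st("closed")
manip.movel([*g,.086],max_speed=.1); manip.pause(.2); st("up"); snap("wgrip")
p,d=vision.capture("top"); cv2.imwrite("pics/top1.png",p[:,:,::-1])
p,d=vision.capture("scene"); cv2.imwrite("pics/scene1.png",p[:,:,::-1])
E
```

```text
down t 7.77 pos [0.4962 0.0025 0.0065] F [1.1 0.2 0. ] M [ 0.    0.04 -0.09] g 0.0852
closed t 8.41 pos [0.496  0.0026 0.0062] F [-0.9 -0.2  3.3] M [ 0.04  0.03 -0.02] g 0.0151
up t 9.56 pos [0.4955 0.0026 0.0855] F [-0.1 -0.2 -1.1] M [ 0.07 -0.03 -0.  ] g 0.0146
```

View pics/wgrip.png

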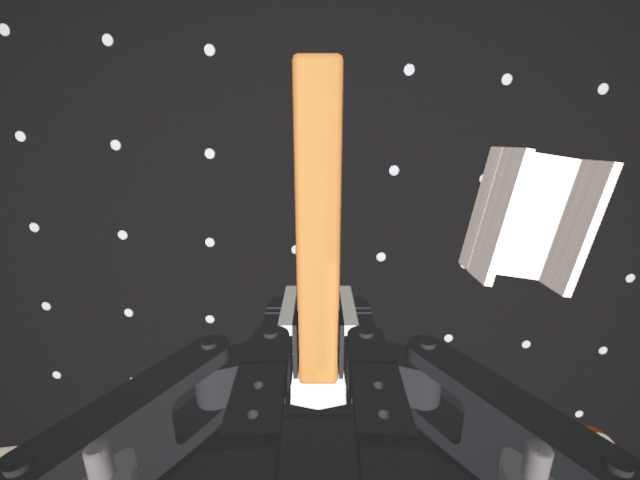

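View pics/scene1.png

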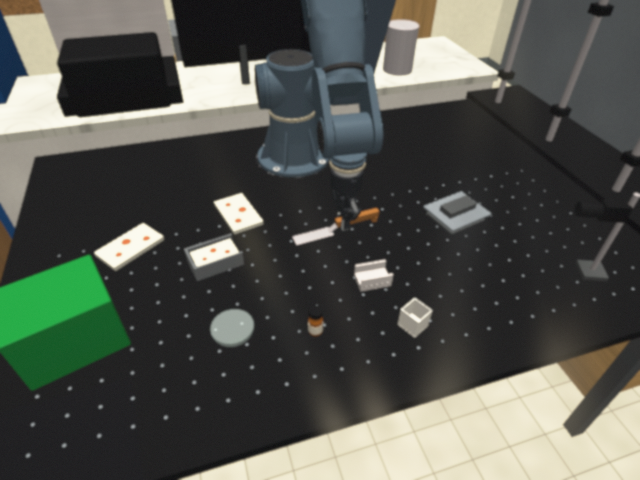

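View pics/top1.png

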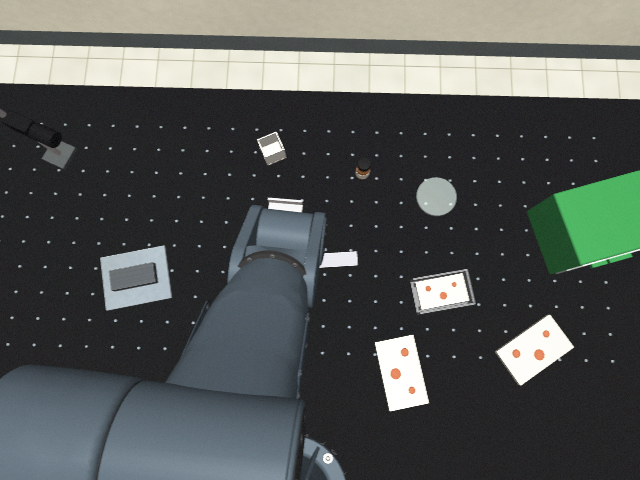

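```bash
python3 - <<'E'
from pp import *; from h import qd; from geo import *
z=np.load("pics/wgrip.npz"); p,w=z["p"],z["w"]
for v in (60,70,100,150,200,250,270,300): 
    print(v,np.round(np.nanmedian(w[v-2:v+3,308:330].reshape(-1,3),0)*1000,1))
d=np.load("pics/scene0d.npy")
# blade from top depth
import cv2
from plant import vision
E
```

```text
60 [486.7  97.4 114.1]
70 [486.9  94.7 114.1]
100 [487.6  86.2 114.2]
150 [489.1  71.2 114.1]
200 [490.5  54.9 114.2]
250 [492.1  37.3 114.2]
270 [492.8  29.7 114.2]
300 [493.7  17.9 114.2]
```

The spatula is level and centred in the jaws. Now the insertion and lift.

```bash
python3 - <<'E'
from h import *; from geo import *
a=-77.8; d=D(a); q=qd(tool(a)); end=TI[0]-.100*d; pre=end-.125*d
zin=.006+.0125
manip.move_to([*pre,.086],q); manip.movel([*pre,zin],max_speed=.12); manip.pause(.2); st("pre"); 
p,_=vision.capture("top"); cv2.imwrite("pics/top2.png",p[:,:,::-1])
p,_=vision.capture("scene"); cv2.imwrite("pics/scene2.png",p[:,:,::-1])
E
```

```text
pre t 11.27 pos [ 0.3974 -0.1087  0.0191] F [-0.8 -0.2 -1.8] M [ 0.09 -0.03  0.01] g 0.0152
```

```bash
python3 - <<'E'
import cv2,numpy as np
a=cv2.imread("pics/top2.png")[200:330,280:500]; b=cv2.imread("pics/scene2.png")[190:290,160:360]
a=cv2.resize(a,(660,390)); b=cv2.resize(b,(420,210)); c=np.zeros((600,660,3),np.uint8); c[:390]=a;c[390:,:420]=b
cv2.imwrite("pics/m2.png",c)
E
```

```text
(no output)
```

View pics/m2.png

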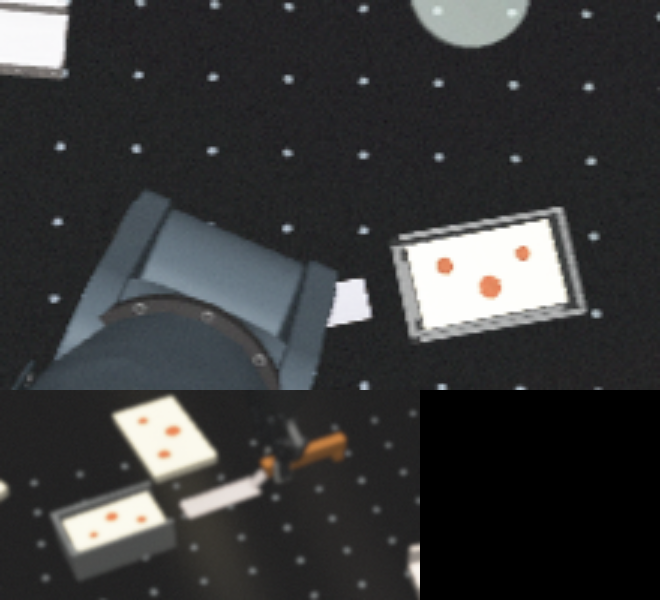

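Blade tip at crop (369,299) lies on the tray's axis. Inserting.

```bash
python3 - <<'E'
from h import *; from geo import *
a=-77.8; d=D(a); q=qd(tool(a)); end=TI[0]-.100*d
zin=.006+.0125
for k in (.075,.04,.015,0):
    manip.movel([*(end-k*d),zin],max_speed=.07); s=st("in %.3f"%k)
    if np.abs(s["ft_force"][:2]).max()>6: print("STOP"); break
else:
    manip.pause(.2)
    p,_=vision.capture("top"); cv2.imwrite("pics/top3.png",p[:,:,::-1])
    p,_=vision.capture("scene"); cv2.imwrite("pics/scene3.png",p[:,:,::-1])
    manip.movel([*end,.029],max_speed=.03); st("contact?")
    manip.movel([*end,.036],max_speed=.02); manip.pause(.2);st("lift")
    p,_=vision.capture("top"); cv2.imwrite("pics/top4.png",p[:,:,::-1])
    p,_=vision.capture("scene"); cv2.imwrite("pics/scene4.png",p[:,:,::-1])
ims=[]
for i in "34":
    ims.append(np.vstack([cv2.resize(cv2.imread(f"pics/top{i}.png")[240:330,390:500],(396,324)),cv2.resize(cv2.imread(f"pics/scene{i}.png")[200:290,170:280],(330,270))[:, :] if 0 else cv2.resize(cv2.imread(f"pics/scene{i}.png")[210:290,170:290],(396,264))]))
cv2.imwrite("pics/m3.png",np.hstack(ims))
E
```

```text
in 0.075 t 12.23 pos [ 0.4073 -0.1572  0.0184] F [ 1.1  0.6 -1.5] M [ 0.08 -0.    0.04] g 0.0154
in 0.040 t 12.88 pos [ 0.4147 -0.1917  0.0184] F [ 0.4 -0.1 -0.5] M [0.02 0.02 0.01] g 0.0149
in 0.015 t 13.39 pos [ 0.4201 -0.2163  0.0184] F [ 0.7 -0.7 -1. ] M [0.06 0.01 0.02] g 0.0154
in 0.000 t 13.76 pos [ 0.4234 -0.2311  0.0185] F [-0.9 -0.8 -1. ] M [ 0.04 -0.07  0.01] g 0.0151
contact? t 14.56 pos [ 0.4234 -0.2308  0.0292] F [-0.2  0.1 -0.6] M [0.   0.03 0.03] g 0.0149
lift t 15.26 pos [ 0.4233 -0.2307  0.0359] F [-0.6 -0.4 -3.3] M [ 0.2   0.08 -0.  ] g 0.0151
```

View pics/m3.png

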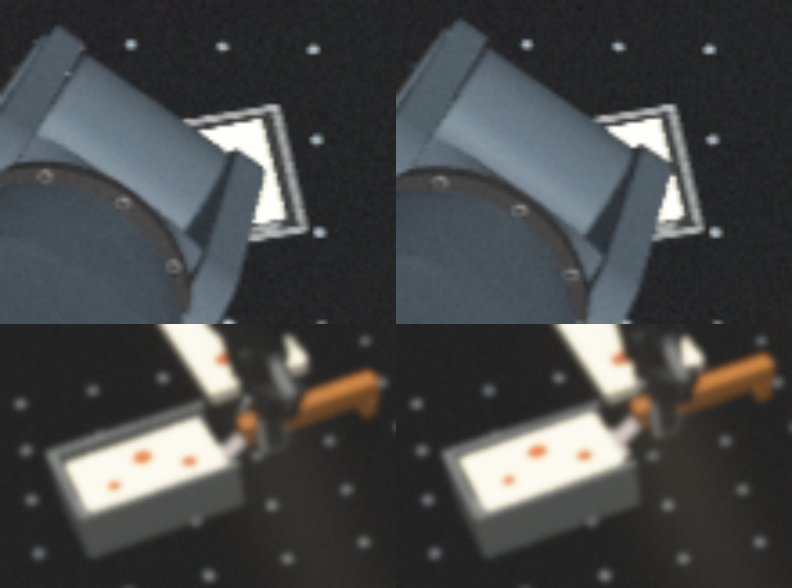

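Fz of -3.3 N, close to the combined spatula and tile weight, shows the tile is on the blade. I'll lift it clear and carry it.

```bash
python3 - <<'E'
from h import *; from geo import *
a=-77.8; d=D(a); end=TI[0]-.100*d
manip.movel([*end,.120],max_speed=.05); st("up")
s=SA[0]-.100*D(SA[1]); 
# intermediate, keeps away from singular paths
manip.movel([*((end+s)/2),.120],qd(tool((a+SA[1])/2)),max_speed=.1)
manip.movel([*s,.120],qd(tool(SA[1])),max_speed=.1); manip.pause(.3); st("over")
p,_=vision.capture("top"); cv2.imwrite("pics/top5.png",p[:,:,::-1])
p,_=vision.capture("scene"); cv2.imwrite("pics/scene5.png",p[:,:,::-1])
snap("w5")
a=cv2.resize(cv2.imread("pics/top5.png")[160:290,190:390],(600,390)); b=cv2.resize(cv2.imread("pics/scene5.png")[190:330,300:470],None,fx=3,fy=3)[:, :]
cv2.imwrite("pics/m5a.png",a);cv2.imwrite("pics/m5b.png",b)
E
```

```text
up t 17.19 pos [ 0.4233 -0.2307  0.1198] F [-0.1 -0.6 -3.3] M [ 0.2  -0.01 -0.03] g 0.0147
over t 22.02 pos [0.6292 0.1383 0.12  ] F [-0.1  0.4 -3.1] M [ 0.23 -0.01  0.  ] g 0.0151
```

View pics/m5a.png

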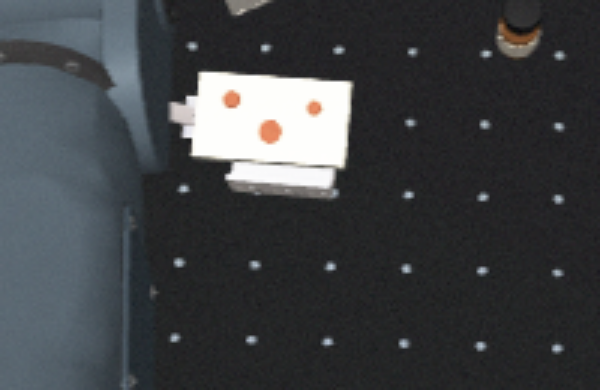

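View pics/m5b.png

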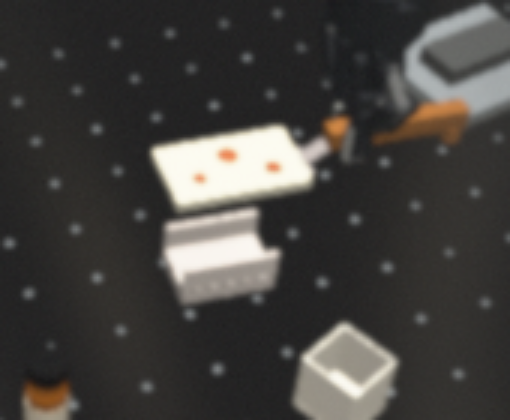

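View pics/w5.png

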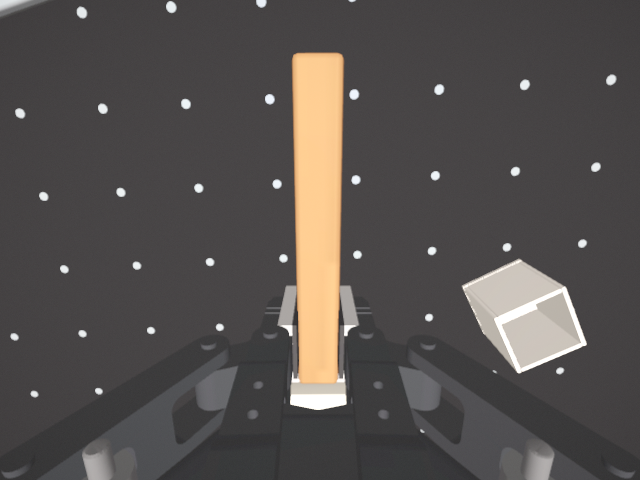

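```bash
cat > topm.py <<'E'
import numpy as np,cv2
from scipy.spatial.transform import Rotation as R
from plant import vision
M=vision.camera_model("top");K=M["intrinsics"];Rw=R.from_quat(M["rotation"]).as_matrix();o=M["position"]
def proj(uv,z):
    uv=np.atleast_2d(uv); c=np.c_[(uv[:,0]-K[0,2])/K[0,0],(uv[:,1]-K[1,2])/K[1,1],np.ones(len(uv))]@Rw.T
    return o+c*((z-o[2])/c[:,2])[:,None]
def white(img,box,z,thr=190,fill=True):
    u0,v0,u1,v1=box; p=cv2.imread(img)[v0:v1,u0:u1]; k=6
    p=cv2.resize(p,None,fx=k,fy=k,interpolation=cv2.INTER_CUBIC); m=(p[...,2]>thr).astype(np.uint8)   # red channel: tile+specimens
    m=cv2.morphologyEx(m,cv2.MORPH_OPEN,np.ones((41,41)))
    cs,_=cv2.findContours(m,cv2.RETR_EXTERNAL,cv2.CHAIN_APPROX_NONE); c=max(cs,key=cv2.contourArea)[:,0,:].astype(float)
    uv=(c+.5)/k-.5+[u0,v0]; w=proj(uv,z)[:,:2]*1000
    r=cv2.minAreaRect(w.astype(np.float32)); a=cv2.boxPoints(r); e=sorted([a[1]-a[0],a[2]-a[1]],key=np.linalg.norm)
    ang=np.degrees(np.arctan2(e[1][1],e[1][0])); ang=ang if ang<0 else ang-180
    print(img,"c",np.round(r[0],1),"size",np.round(sorted(r[1]),1),"dir",round(ang,2))
E
python3 - <<'E'
from topm import *
white("pics/top5.png",(235,175,320,225),.1277,150)
white("pics/top0.png",(405,262,480,320),.036,170)
u=lambda pts,b,k:np.array([[b[0]+(x+.5)/k-.5,b[1]+(y+.5)/k-.5] for x,y in pts])
cv2.imwrite("pics/t_sad.png",cv2.resize(cv2.imread("pics/top0.png")[190:235,255:315],None,fx=9,fy=9,interpolation=cv2.INTER_CUBIC))
E
```

```text
pics/top5.png c [614.5  42. ] size [ 81.1 119.4] dir -92.71
pics/top0.png c [ 442.9 -327.6] size [ 65.8 112.6] dir -77.55
```

View pics/t_sad.png

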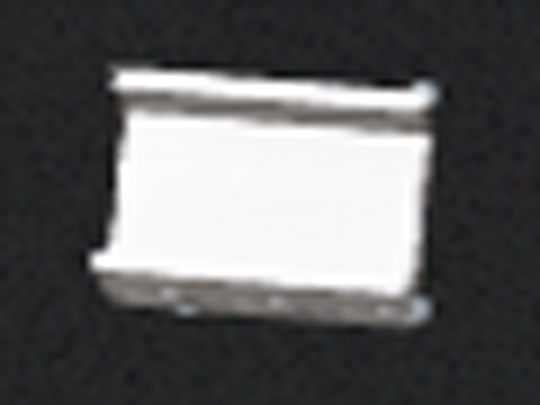

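```bash
python3 - <<'E'
from topm import *
def q(n,pts,b,k,z):
    P=np.array([[b[0]+(x+.5)/k-.5,b[1]+(y+.5)/k-.5] for x,y in pts]); w=proj(P,z)[:,:2]*1000
    ax=w[1]+w[2]-w[0]-w[3]; print(n,np.round(w.mean(0),1),np.round([np.linalg.norm(w[i]-w[(i+1)%4]) for i in range(4)],1),np.degrees(np.arctan2(ax[1],ax[0])).round(2))
q("tile",[(199,71.5),(353,82),(345.5,167.5),(191.5,155.5)],(190,160),3,.1277)
q("saddle",[(112,67),(435,92),(412,297),(90,272)],(255,190),9,.04)
E
```

```text
tile [622.1  37.1] [111.8  63.8 110.6  62.8] -92.8
saddle [622.   37.7] [84.4 55.  83.4 55. ] -93.04
```

Tile and saddle agree within 1 mm and 0.3° from above. Lowering now.

```bash
python3 - <<'E'
from h import *; from geo import *
d=D(SA[1]); s=SA[0]-.100*d
manip.movel([*s,.052],max_speed=.08); manip.movel([*s,.043],max_speed=.03); st("touch")
manip.movel([*s,.0345],max_speed=.03); manip.pause(.1); st("low")
manip.movel([*(s-.02*d),.0345],max_speed=.05); st("back20")
manip.movel([*(s-.115*d),.0345],max_speed=.1); st("out")
manip.movel([*(s-.115*d),.11],max_speed=.15)
p,_=vision.capture("top"); cv2.imwrite("pics/top6.png",p[:,:,::-1])
p,_=vision.capture("scene"); cv2.imwrite("pics/scene6.png",p[:,:,::-1])
cv2.imwrite("pics/m6a.png",cv2.resize(cv2.imread("pics/top6.png")[160:290,190:390],(600,390),interpolation=2)); cv2.imwrite("pics/m6b.png",cv2.resize(cv2.imread("pics/scene6.png")[190:330,300:470],None,fx=3,fy=3))
st("end")
E
```

```text
touch t 23.62 pos [0.6293 0.1384 0.043 ] F [-0.1  0.3 -1.1] M [ 0.06  0.03 -0.03] g 0.0149
low t 24.16 pos [0.6293 0.1384 0.0346] F [ 0.1 -0.2 -1.3] M [0.06 0.03 0.04] g 0.0149
back20 t 24.71 pos [0.6302 0.1586 0.0345] F [ 0.1  0.6 -0.8] M [0.05 0.   0.01] g 0.0151
out t 25.81 pos [0.6353 0.2526 0.0345] F [-0.5  0.1 -0.5] M [ 0.04 -0.02 -0.07] g 0.0148
end t 26.56 pos [0.6345 0.2529 0.1085] F [ 0.4 -0.4 -1.4] M [0.05 0.05 0.05] g 0.0151
```

View pics/m6a.png

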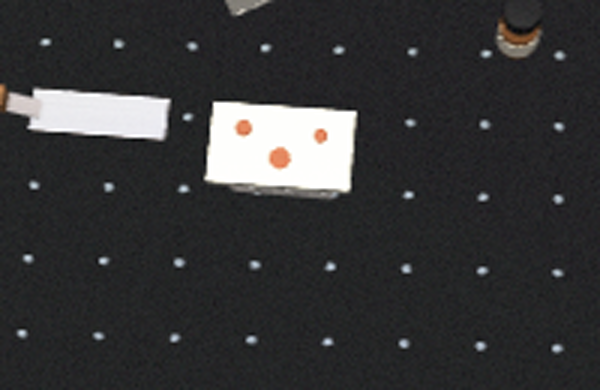

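View pics/m6b.png

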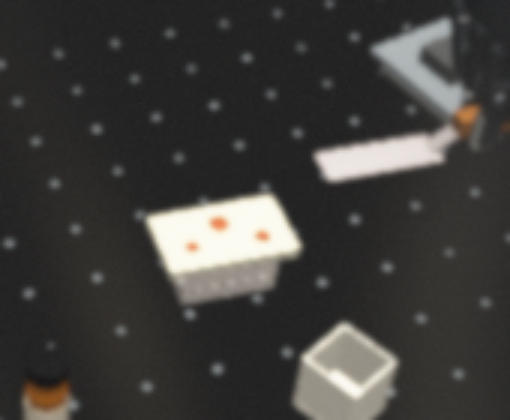

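Tile lies bridging the slot, corners around (213,102)-(350,190) in the crop, evenly on the block. Laying the spatula down at its start place, then looking at the tile.

```bash
python3 - <<'E'
from h import *; from geo import *
g=SP[0]+.020*D(SP[1]); q=qd(tool(SP[1]))
manip.move_to([*g,.10],q); manip.movel([*g,.012],max_speed=.1); manip.movel([*g,.0062],max_speed=.02); manip.pause(.1); st("laid")
manip.move_gripper(.085); st("open")
manip.movel([*g,.10],max_speed=.15)
manip.move_to([*(SA[0]+[0,-.0]),.19],qd(tool(SA[1]))); manip.pause(.2); st(); snap("w7"); print(sensors.state()["position"])
p,_=vision.capture("scene"); cv2.imwrite("pics/scene7.png",p[:,:,::-1])
E
```

```text
laid t 29.24 pos [0.4959 0.0026 0.0063] F [-0.2  0.   0.1] M [-0.04 -0.05  0.02] g 0.0149
open t 29.93 pos [0.4958 0.0026 0.0062] F [0.3 0.2 0.1] M [0.02 0.07 0.01] g 0.0851
 t 31.58 pos [0.6228 0.0381 0.1889] F [0.6 0.4 0.3] M [ 0.03  0.01 -0.01] g 0.0852
[0.62311557 0.03817666 0.18922696]
```

View pics/w7.png

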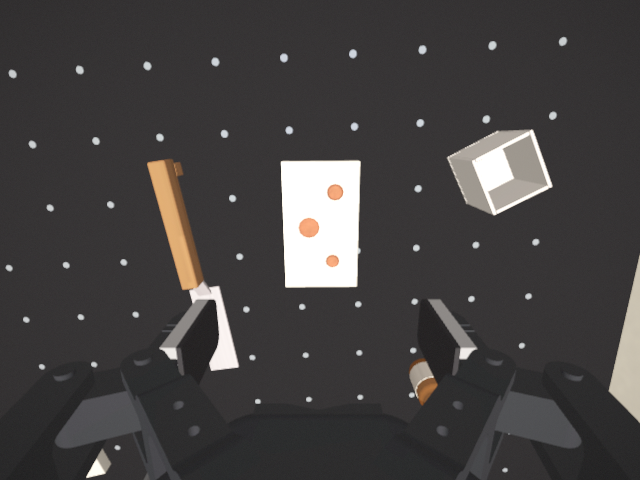

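View pics/scene7.png

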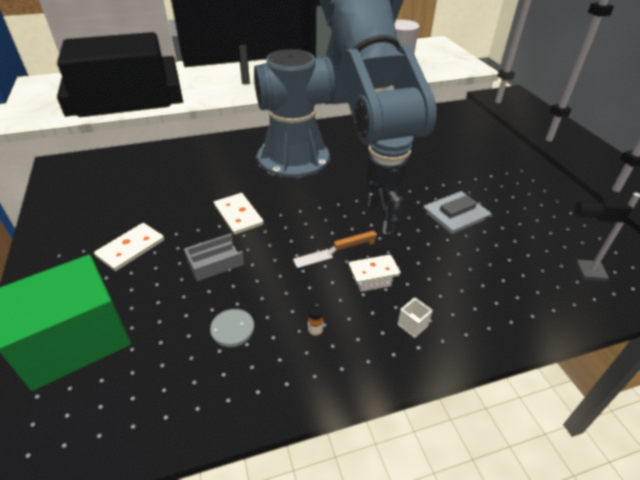

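```bash
python3 - <<'E'
from pp import *; from h import qd; from geo import *
a=np.radians(-93+180)
quad("tile",[(281,160.5),(360,160),(357.5,286.5),(285.5,287)],(0,0,1),.050,[.6231,.0382,.1892],qd(a))
E
```

```text
tile c [625.7  38.5] edges [ 63.6 110.6  64.6 110.7] dir(down) deg -92.41 sides [np.float64(-92.68), np.float64(-92.15)]
```

```bash
python3 - <<'E'
from h import *; from geo import *
c=np.array([.6252,.0385]); q=qd(np.radians(87.4))
manip.move_to([*c,.12],q); manip.movel([*c,.023],max_speed=.1); manip.pause(.2); s=st("at")
manip.move_gripper(.060); st("grip")
manip.movel([s["position"][0],s["position"][1],.053],max_speed=.06); manip.pause(.2); st("lift"); print(sensors.state()["position"]); snap("w8")
p,_=vision.capture("scene"); cv2.imwrite("pics/scene8.png",p[:,:,::-1])
cv2.imwrite("pics/m8.png",np.vstack([cv2.resize(cv2.imread("pics/w8.png"),(480,360)),cv2.resize(cv2.imread("pics/scene8.png")[210:310,310:510],(480,240))]))
E
```

```text
at t 33.38 pos [0.6255 0.0385 0.0235] F [ 0.9 -1.1  0.1] M [ 0.04 -0.03  0.03] g 0.0851
grip t 33.72 pos [0.6255 0.0385 0.0237] F [-1.3 -0.5  5.6] M [0.01 0.24 0.  ] g 0.0627
lift t 34.57 pos [0.6252 0.0385 0.0526] F [ 0.   0.7 -1.3] M [0.04 0.04 0.04] g 0.0628
[0.62523329 0.03852464 0.05261076]
```

View pics/m8.png

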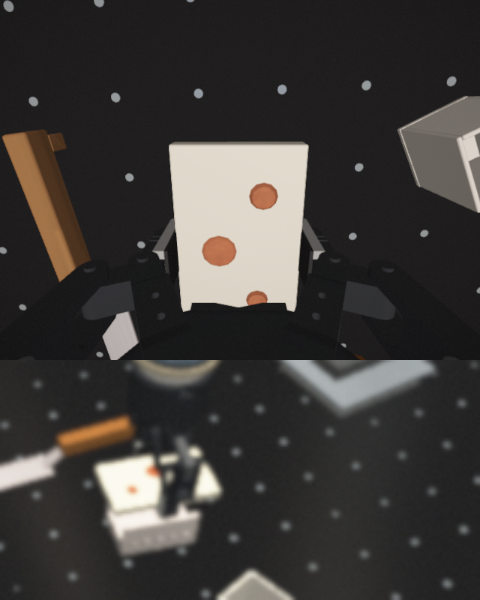

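```bash
python3 - <<'E'
from pp import *; from h import qd
z=np.load("pics/w8.npz"); w=z["w"]; T=np.array([.62523,.03852,.0526])
m=w[205:380,250:390].reshape(-1,3); m=m[np.isfinite(m[:,2])]; m=m[abs(m[:,2]-np.median(m[:,2]))<.006]
A=np.c_[m[:,:2]-T[:2],np.ones(len(m))]; c,*_=np.linalg.lstsq(A,m[:,2],rcond=None); print("tilt deg",np.degrees(c[:2]),"top z at TCP",c[2])
far=proj([[225*1.3333/1,192],[228,192],[405,192],[410,192]],c[2],T,qd(np.radians(87.4)));print(far)
p=z["p"][...,0].astype(int); print(p[184:200,300],p[215,215:240],p[215,395:420])
E
```

```text
tilt deg [-0.0623075 -0.0498723] top z at TCP 0.08004796992957149
[[0.62118078 0.09381478 0.08004797]
 [0.59680369 0.09493244 0.08004797]
 [0.65677113 0.092183   0.08004797]
 [0.6584668  0.09210525 0.08004797]]
[ 32  33  30  33  45  95 120 125 151 191 211 221 225 225 225 225] [ 31  32  32  32  32  34  32  31  33  33  33 138 198 221 225 224 224 225
 224 224 224 224 225 224 224] [225 225 226 225 226 226 225 226 225 226 225 226 225 213 150  60  33  33
  28  32  30  32  31  32  31]
```

```bash
python3 - <<'E'
from h import *; from geo import *
c=np.array([.6252,.0385]); q=qd(tool(ST[1])); t=ST[0]
manip.movel([*c,.10],max_speed=.12)
manip.movel([*t,.10],q,max_speed=.15); manip.pause(.3); s=st("over"); 
p,_=vision.capture("top"); cv2.imwrite("pics/top9.png",p[:,:,::-1]); snap("w9")
manip.movel([*t,.042],q,max_speed=.08); manip.pause(.2); f0=np.mean([st("pre")["ft_force"][2] for _ in range(1)])
for z in (.038,.036,.035,.0345,.034,.0335,.033,.0325,.032):
    manip.movel([*t,z],q,max_speed=.02); manip.pause(.1); s=st(f"{z}")
    if s["ft_force"][2]>2: break
E
```

```text
over t 38.15 pos [0.4581 0.3722 0.1   ] F [ 0.3 -0.2 -0.9] M [ 0.04 -0.02 -0.02] g 0.0631
pre t 39.33 pos [0.4582 0.3725 0.0425] F [ 0.3  0.1 -1.3] M [-0.02 -0.02 -0.04] g 0.0625
0.038 t 39.77 pos [0.458  0.3723 0.038 ] F [-0.1  0.8 -1.1] M [-0.03  0.03  0.  ] g 0.0626
0.036 t 40.12 pos [0.458  0.3723 0.036 ] F [-0.  -0.3 -1.9] M [ 0.02 -0.02  0.02] g 0.063
0.035 t 40.48 pos [0.458  0.3723 0.035 ] F [ 0.8  0.5 -3.2] M [-0.   -0.03  0.01] g 0.0623
0.0345 t 40.83 pos [0.458  0.3723 0.0345] F [ 0.8  0.1 -2. ] M [ 0.05 -0.05 -0.03] g 0.0629
0.034 t 41.17 pos [0.458  0.3723 0.034 ] F [-0.4 -0.2 -1.8] M [-0.    0.02  0.03] g 0.0631
0.0335 t 41.52 pos [0.458  0.3723 0.0336] F [ 0.4 -0.7  1.8] M [-0.04  0.1  -0.06] g 0.0626
0.033 t 41.88 pos [0.4581 0.3724 0.0336] F [-3.4 -1.6  7.2] M [-0.33  0.39 -0.05] g 0.0628
```

View pics/w9.png

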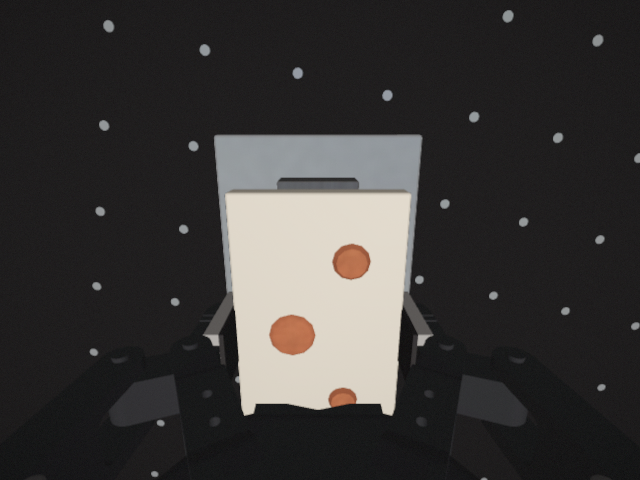

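Contact came at the predicted height. The w9 picture shows the tile, pad and platform parallel and centred on column 318. I'll ease the pressure and release.

```bash
python3 - <<'E'
from h import *; from geo import *
t=ST[0]; q=qd(tool(ST[1]))
manip.movel([*t,.0336],q,max_speed=.02); st("ease")
manip.move_gripper(.085); st("open")
manip.movel([*t,.18],max_speed=.12); manip.pause(.2); print(sensors.state()["position"]); snap("w10"); st()
manip.move_to([.35,0.15,.3],qd(np.pi/2)); 
for n in("top","scene"):
    p,_=vision.capture(n); cv2.imwrite(f"pics/{n}10.png",p[:,:,::-1])
st()
E
```

```text
ease t 42.12 pos [0.458  0.3723 0.0337] F [-0.8 -0.5  1.5] M [-0.1   0.08  0.02] g 0.0628
open t 42.48 pos [0.458  0.3723 0.0336] F [ 0.3  0.8 -0. ] M [0.   0.02 0.01] g 0.0851
[0.45786035 0.37221863 0.1795165 ]
 t 44.1 pos [0.4579 0.3722 0.1796] F [ 0.   0.1 -0.7] M [ 0.    0.02 -0.03] g 0.0851
 t 45.27 pos [0.3504 0.1505 0.2995] F [-0.8 -0.5 -0.7] M [-0.02  0.03 -0.01] g 0.0851
```

View pics/w10.png

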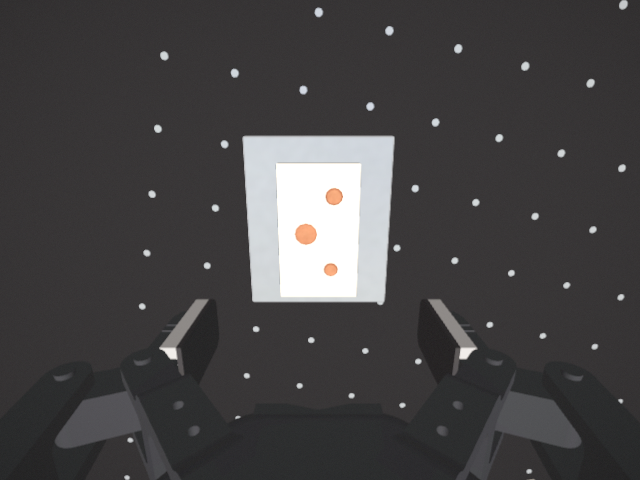

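View pics/top10.png

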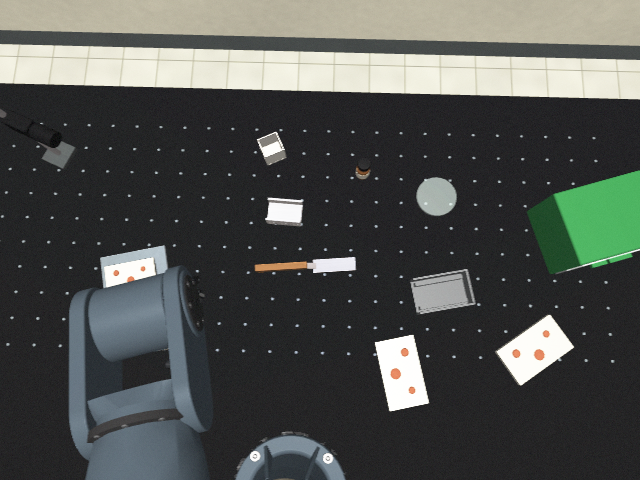

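View pics/scene10.png

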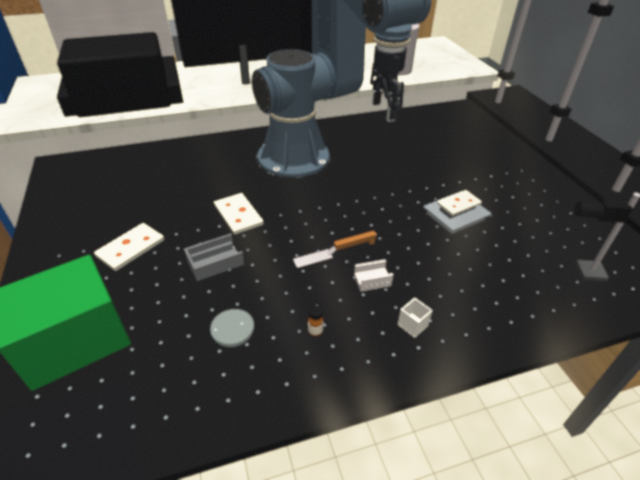

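```bash
python3 - <<'E'
from pp import *; from h import *; from geo import *
q=qd(tool(ST[1])); T=[.4579,.3722,.1795]
quad("tile",[(276.3,163),(361.5,163),(357,297),(280,297)],(0,0,1),.060,T,q)
quad("plat",[(243,136.5),(394,136.5),(384.5,301.5),(253,301.5)],(0,0,1),.030,T,q)
manip.job_done(); st()
E
```

```text
tile c [458.4 372.1] edges [ 63.9 110.3  64.9 110.3] dir(down) deg -77.33 sides [np.float64(-77.57), np.float64(-77.09)]
plat c [458.5 372.1] edges [123.5 148.8 123.9 148.7] dir(down) deg -77.08 sides [np.float64(-77.16), np.float64(-77.01)]
the job is handed in; nothing more can be done
the job is handed in; nothing more can be done
```

The tile is seated on the stand's raised pad and the job is handed in, with the robot's clock at about 45 s of the 72 s allowed.

**What I did:**
1. I slid the spatula under the tile and lifted it out of the tray on the blade.
2. I set the tile on the saddle and drew the blade out.
3. I laid the spatula back at its starting spot on the bench.
4. I gripped the tile by its long edges and lowered it onto the pad until I felt light contact, about 7 N at most. Then I eased off and released.

**Last checks:**
- **On the stand:** the tile centre measured (458.4, 372.1) mm against (458.5, 372.1) mm for the platform. Directions agreed within 0.3°.
- **On the saddle:** the wrist view put the tile about 1.7 mm and 0.6° off the saddle's measured pose. The top view, taken just before I lowered it, showed less than 1 mm and 0.3°.
- **Bystanders:** the vial, dish and cup look unmoved in the final top and scene pictures, judged by eye.
- **Other:** the spatula lies flat on the bench and the arm is clear of everything.

None of the checks failed.

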